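# Hold a stone hoe blade up to the inspection camera

### The arm

A 6-joint arm with a two-finger parallel gripper is mounted at the origin on the work surface. World frame = base frame: x ahead of the robot, y to its left, z up, the work surface at z = 0. Lengths are in mm, angles in degrees, forces in N, time in s.
With the tool pointing down it reaches from about 225 to 725 mm from the base axis. Payload 3.1 kg.
Tool frame: the origin (TCP) lies on the mounting face of the last link; the fingertips stand 173 mm ahead of it and the grasp point (between the pads) lies 155 mm ahead of it; z points along the fingers, y is the line along which they close (so a half turn about z gives the same grasp; the last joint's range is limited). The gripper opens to 85 mm and grips with 20 to 120 N. Pads are 22 mm wide; open, the fingers measure 114 mm over their backs; the gripper's body (76 mm by 85 mm) begins 54 mm behind the grasp point. The pads swing forward as they close: fully open they stand 13 mm farther back than shut.
Start: joints at [61.547, 2.75, 5.684, 92.934, 0, 82.678], TCP at [189.267, 489.69, 404.712] pointing down, gripper open.
Joint ranges: [-166.93, 166.93], [-56.73, 111.36], [-69.38, 81.34], [-121.58, 131.49], [-85.45, 84.26], [-180, 180]. Speed limits (degrees/s): [159.86, 159.86, 180, 180, 180, 180].

### API

Orientations are given as [roll, pitch, yaw] about the fixed x, y, z axes, in that order (R = Rz(yaw) Ry(pitch) Rx(roll)).
In Python, from cell import robot, optics gives the robot as it stands.
- The arm moves only by the tool step_arm, never from a script. Its argument "commands" is a list of rows, each an object with "dp": the shift along the tool's x, y, z in units of 100 mm (1.0 is 100 mm), a list of three; "rot": the turn, a rotation vector about the tool's x, y, z in units of 90 degrees (1.0 is 90 degrees), a list of three; "hand": the opening, from -1 (shut) to 1 (fully open), so that 0 is half open. A call has 1 to 10 rows; each row is the pose to reach, as a shift and turn from the pose commanded when the call began, along the tool's axes at that moment; what a row does not reach only later rows make up. A row lasts 1/12 s, in which the tool goes at most 41.7 mm and 7.16 degrees, less where a joint would pass 70% of its speed; a pose out of reach is approached as far as the arm can. A call with a number of a shift or a turn outside -1 to 1 is refused whole. A call with a gripper value outside its range is refused whole. The fingers move at their own pace and stop on an object; "force" is the grip in N (left out, the last holds). Time passes only in rows, so rows that repeat a pose let the fingers close. It gives the time, the measured TCP pose, the force, the opening and the grip force at its end, in the units of the state.
- robot.get_state(): the state, without advancing time (a new reading comes with each control period).
- optics.camera(name): name is "side" or "top" or "wrist"; returns (picture, depth): 384x512x3 uint8, red, green, blue; 384x512 float32, mm along the optical axis (not along the pixel's ray), 0 where there is no reading.
- optics.camera_params(name): a dict with "camera_matrix" (3x3 intrinsics, pixels), "k1" (the pictures are not rectified: a ray, as slopes to the right and down, at radius r is drawn at 1 + k1 r^2 times it, then the intrinsics apply), "pose" (4x4, takes a point from camera to world coordinates); the wrist camera has in their place "mount" (4x4, takes a point from camera to tool coordinates, whose origin is the TCP and whose axes are the flange's). Camera axes: x right, y down, z forward; pixel columns grow to the right and rows downward; lengths in mm; the calibration is good to about 2 mm. A picture is of the moment at which its call begins: read the wrist's pose just before it. camera_params takes no time and is no camera call.
- robot.hand_in(): hands the job in; it is judged then, once.
The state is a dict: "t": time; "joint_pos": joint angles; "dq": joint speeds; "effort": joint torques, N m; "eef_pos": TCP position; "eef_rot": TCP orientation; "contact_force": force on the tool from outside, world axes, zero at the start; "ft_torque": the same for the moment, N m; "width": finger opening in mm; "finger_force": force on a finger pad.
Only numpy, scipy, OpenCV 4.12 (cv2) and the standard library are available. Lean on these libraries where they do the work, as an engineer would, in place of code of your own. Each camera call takes 0.05 s, during which the arm holds its last target. There are 200 camera calls.

### The job

In the finds lab, take the spade-shaped stone hoe blade (narrow neck above a broad blade) out of the drying rack and hold it up to the inspection camera: neck upwards, width level, broad face square to the lens, and the middle of its broad lower part on the lens's line of sight, 120 mm in front of the glass. Leave the other three stones standing where they are and do not knock the camera. Finish while still holding the stone there, quite still, off everything else.

Things in the scene. Friction and masses are not known exactly. Their poses are not given: they have to be found in the camera images.
- hoe_center (a point): The stone to show: grey slate, loose, 12 mm thick, 105 mm tall, 110 to 200 g, on its lower edge in any of the rack's four slots. Broad lower part 70 wide x 50 tall, square shoulders, above them a straight neck 30 wide x 55 tall. Point at its centre, 52.5 mm above its lower edge. x runs through the thickness (square to the faces, which are alike), y along the width, z up to the neck.
- hoe_blade (a point): Centre of the broad lower part of the same stone, 25 mm above its lower edge; same axes. This point goes in front of the lens.
- hoe_neck (a point): Middle of the same stone's neck, 77.5 mm above its lower edge, 27.5 mm above the shoulders; same axes. The neck can be gripped from above by its two narrow sides, 30 mm apart along y, which leaves the faces free to be seen.
- lens (a point): Centre of the front glass of the camera: black head 70 x 54 mm with a round 54 mm lens hood, on a steel column on a grey foot, left on the table. It looks along this point's -x, roughly to the robot's right (yaw within 0.3 rad) and down by 0.15 to 0.45 rad; y is level, z up in its picture. Height (about 0.22 to 0.30 m) and tilt differ each time and stay put on stiff clamps unless knocked.
- rack: Drying rack, fixed: birch board 200 x 110 x 12 mm, origin under its centre, four slots 45 mm apart at x = -67.5, -22.5, 22.5, 67.5 mm. Each runs along y between dowels 8 mm thick that rise 33 mm above the board; a stone stands on the board (12 mm up) with about 1 mm play either side.
- slab_center (a point): Another stone in the rack, to be left: a plain slab 70 wide x 78 tall x 12 mm; point at its centre.
- strip_center (a point): Another stone in the rack, to be left: a narrow strip 30 wide x 105 tall x 12 mm, no broad part; point at its centre.
- low_center (a point): Another stone in the rack, to be left: a low stepped piece 58 tall x 12 mm, 70 wide below and 46 wide above; point at its centre.

How it is judged (in metres and radians):
On the way:
1. the hoe blade is gripped and lifted clear of the rack (contact force between hoe and the fingers above 1 N and height (world z) of hoe_blade above 0.1 m and contact force between hoe and rack below 0.1 N), for 0.1 s.
At the end, for the whole second after the job is handed in: Held by the fingers, off the rack, still, neck up: centre of the broad part 120 +-22 mm in front of the lens, within 18 mm of its line of sight across and up-down; face square to the lens and width level within 0.18 rad; other stones within 15 mm of their start (x of hoe_blade in the frame of lens between -0.142 and -0.098 m and y of hoe_blade in the frame of lens between -0.018 and 0.018 m and z of hoe_blade in the frame of lens between -0.018 and 0.018 m and angle between the x axis of hoe_center and the x axis of lens, either way round below 0.18 rad and angle between hoe_center's own y axis and vertical between 1.391 and 1.751 rad and angle between hoe_center's own z axis and vertical below 0.9 rad and height (world z) of hoe_blade above 0.13 m and contact force between hoe and the fingers above 1 N and contact force between hoe and rack below 0.1 N and linear speed of hoe below 0.03 m/s and angular speed of hoe below 0.2 rad/s and distance of each of slab_center, strip_center, low_center from where it was at the start of the episode below 0.015 m); the arm keeps its last pose, push and grip.
It fails at once if another stone in the rack is disturbed (moved more than 15 mm) (distance of any of slab_center, strip_center, low_center from where it was at the start of the episode above 0.015 m).
It fails at once if the camera is knocked (lens moved more than 8 mm) (distance of lens from where it was at the start of the episode above 0.008 m).
It also fails if it takes over 32 s, if anything falls off the work surface, if the arm or the gripper's body presses on something with over 40 N, if the wrist force passes 120 N, or if a joint passes its speed limit or range.

## Working session

There is one attempt and no reset: what is moved stays moved. The work goes in short steps, Python scripts to look and compute and a tool call to move; the robot and the scene stay as the last step left them, time stands still between calls to the robot, and variables do not carry over. Pictures are saved under pics/ and viewed, at most 10 in all, crops included, and the job is handed in when it is done.

Besides the shell and the picture viewer there is one more tool, called after "Request:" as name(argument=value, ...) on one line, values as JSON. step_arm: Moves the arm, as the interface text tells. Shifts and turns lie within -1 to 1; 1 stands for 100 mm of shift or 90 degrees of turn. Its arguments: {"type":"object","properties":{"commands":{"type":"array","items":{"type":"object","properties":{"dp":{"type":"array","items":{"type":"number"}},"rot":{"type":"array","items":{"type":"number"}},"hand":{"type":"number"}}}},"force":{"type":"number"}},"required":["commands"]}

```bash
ls; mkdir -p pics
cat > h.py <<'E'
import numpy as np, cv2, json
from cell import robot, optics
from scipy.spatial.transform import Rotation as R
def cam(n):
    s=robot.get_state(); im,d=optics.camera(n); p=optics.camera_params(n)
    K=np.array(p["camera_matrix"]); k1=p["k1"]
    if n=="wrist":
        T=np.eye(4); T[:3,:3]=R.from_euler('xyz',s["eef_rot"],degrees=True).as_matrix(); T[:3,3]=s["eef_pos"]; P=T@np.array(p["mount"])
    else: P=np.array(p["pose"])
    return im,d,K,k1,P
def cloud(d,K,k1,P):
    v,u=np.mgrid[0:d.shape[0],0:d.shape[1]]
    uv=np.stack([u,v],-1).reshape(-1,1,2).astype(float)
    n=cv2.undistortPoints(uv,K,np.array([k1,0,0,0.]))[:,0]
    z=d.reshape(-1,1); X=np.hstack([n*z,z])@P[:3,:3].T+P[:3,3]
    X[d.ravel()<=0]=np.nan
    return X.reshape(d.shape+(3,))
E
python3 - <<'E'
from h import *
print(robot.get_state())
a=[]
for n in("side","top"):
    im,d,K,k1,P=cam(n); np.savez(f"{n}0.npz",im=im,d=d,K=K,k1=k1,P=P); a.append(im); print(n,K.tolist(),k1,P.round(2).tolist(),(d>0).mean())
cv2.imwrite("pics/side0.png",a[0][...,::-1]);cv2.imwrite("pics/top0.png",a[1][...,::-1])
E
```

```text
pics
{'t': 0.0, 'joint_pos': array([ 6.15458195e+01,  2.79197709e+00,  5.59025365e+00,  9.29347286e+01,
       -6.47159604e-04,  8.26792298e+01]), 'dq': array([-0.07126   , -0.03911055,  0.01785406,  0.1109616 , -0.04735218,
        0.0706459 ]), 'effort': array([-1.51009350e-03, -3.38783312e+01,  3.20014930e+01,  2.04757688e-02,
       -1.89700681e-04,  5.51297354e-07]), 'eef_pos': array([189.17816214, 489.49667391, 403.51311385]), 'eef_rot': array([-1.79864578e+02, -1.67453828e-02,  1.58866571e+02]), 'contact_force': array([ 0.80512062, -0.576007  ,  0.2053619 ]), 'ft_torque': array([ 0.05896094, -0.06358543, -0.00398342]), 'finger_force': 0.0, 'width': 85.4328174531854}
side [[493.39191582806626, 0.0, 251.88613902110117], [0.0, 493.39191582806626, 192.15716623083406], [0.0, 0.0, 1.0]] 0.036603235022554186 [[0.98, -0.1, 0.17, 401.24], [-0.2, -0.59, 0.78, -692.61], [0.02, -0.8, -0.6, 763.19], [0.0, 0.0, 0.0, 1.0]] 0.995880126953125
top [[405.93824629123054, 0.0, 257.30759299507224], [0.0, 405.93824629123054, 186.7880934756961], [0.0, 0.0, 1.0]] -0.0017920070671948462 [[-0.02, -0.98, 0.2, 379.84], [-1.0, 0.02, -0.03, 103.79], [0.03, -0.2, -0.98, 1146.23], [0.0, 0.0, 0.0, 1.0]] 0.9961191813151041
```

View pics/side0.png

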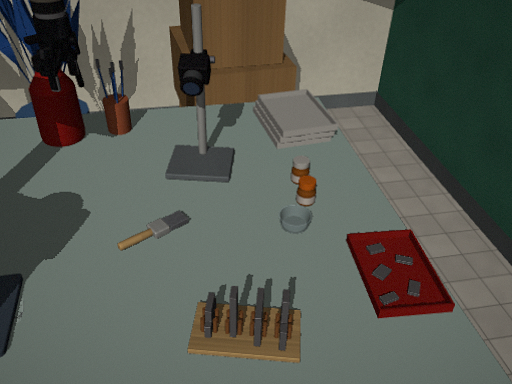

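View pics/top0.png

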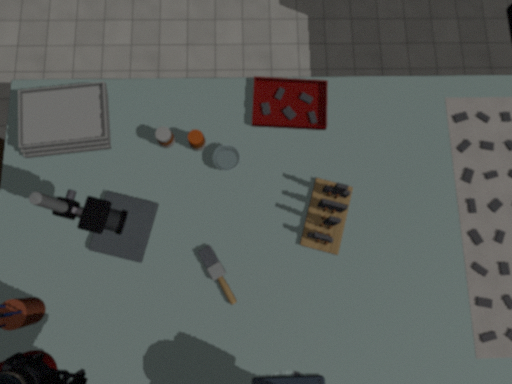

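The side view shows the inspection camera head at (195,75) and the rack at (245,325) with four grey stones seen nearly edge-on. The top view shows the lens hood at about (118,222) and the rack at (327,215). Next I'll measure both.

Run:
```python
from h import *
for n in("top","side"):
    z=np.load(n+"0.npz"); X=cloud(z["d"],z["K"],float(z["k1"]),z["P"]); im=z["im"]
    hsv=cv2.cvtColor(im,cv2.COLOR_RGB2HSV); 
    reg=(abs(X[...,0]-420)<250)&(abs(X[...,1]+90)<150)
    m=reg&(hsv[...,0]>8)&(hsv[...,0]<28)&(hsv[...,1]>80)&(X[...,2]>3)&(X[...,2]<25)
    p=X[m]; print(n,"board z",np.median(p[:,2]),len(p)); 
    r=cv2.minAreaRect(p[:,:2].astype(np.float32)); print(r)
    c=np.array(r[0]); w,h=r[1]; a=np.radians(r[2]); 
    ex=np.array([np.cos(a),np.sin(a)]); 
    if h>w: ex=np.array([-ex[1],ex[0]])
    if ex[1]<0: ex=-ex
    ey=np.array([-ex[1],ex[0]])
    q=(X[...,:2]-c); x=q@ex; y=q@ey; Z=X[...,2]
    print("ex",ex)
    for s in(-67.5,-22.5,22.5,67.5):
        k=(abs(x-s)<12)&(abs(y)<60)&(Z>48)&(Z<140)
        if k.sum()<4: print(s,"none",k.sum());continue
        t=Z[k]; print(s,k.sum(),"x med",np.median(x[k]).round(1),"ztop",np.percentile(t,[50,90,98]).round(1))
        for lo in range(48,125,8):
            kk=k&(Z>=lo)&(Z<lo+8)
            if kk.sum()>2: print("   z",lo,kk.sum(),"y",y[kk].min().round(1),y[kk].max().round(1),"x",x[kk].min().round(1),x[kk].max().round(1))
```

```text
top board z 11.580624010444353 1653
((521.689697265625, -123.8011474609375), (106.74299621582031, 195.2881622314453), 74.05796813964844)
ex [-0.96154008  0.27466467]
-67.5 206 x med -64.7 ztop [ 73.4 117.3 119.4]
   z 48 23 y -27.6 40.6 x -79.5 -56.4
   z 56 61 y -27.7 41.3 x -75.2 -62.0
   z 64 17 y -25.1 32.4 x -73.3 -61.9
   z 72 10 y -7.7 17.1 x -73.7 -62.3
   z 80 8 y -7.9 21.2 x -66.1 -61.7
   z 88 10 y -8.1 18.1 x -70.5 -62.3
   z 96 9 y -7.7 19.8 x -66.7 -61.8
   z 104 13 y -7.7 19.9 x -70.9 -61.8
   z 112 53 y -7.9 22.7 x -75.0 -62.1
-22.5 205 x med -19.7 ztop [87.4 91.4 93. ]
   z 48 21 y -31.4 35.2 x -26.2 -12.4
   z 56 14 y -31.5 36.5 x -22.4 -17.5
   z 64 15 y -31.5 31.6 x -26.3 -17.4
   z 72 19 y -31.4 38.0 x -22.9 -17.2
   z 80 43 y -31.9 38.4 x -30.1 -17.0
   z 88 93 y -31.3 37.3 x -29.5 -17.5
22.5 115 x med 25.0 ztop [111.1 117.3 119.2]
   z 48 6 y -7.2 13.9 x 18.6 27.4
   z 56 5 y -6.8 15.5 x 17.0 27.6
   z 64 9 y -6.5 19.5 x 19.9 27.8
   z 72 9 y -6.7 21.0 x 15.7 27.5
   z 80 5 y -6.6 17.8 x 22.0 27.4
   z 88 9 y -7.0 19.5 x 17.9 27.5
   z 96 5 y -6.7 21.1 x 24.0 2
[... 896 characters left out ...]
z 56 20 y -7.1 36.7 x -27.6 -16.8
   z 64 27 y -31.5 37.5 x -27.7 -16.5
   z 72 24 y -24.3 38.4 x -27.7 -16.2
   z 80 70 y -33.5 37.7 x -27.7 -15.7
   z 88 168 y -32.1 37.1 x -27.7 -15.7
22.5 319 x med 21.6 ztop [ 95.9 116.4 117.5]
   z 48 25 y -6.5 22.3 x 17.1 28.7
   z 56 26 y -5.0 21.2 x 17.2 28.7
   z 64 26 y -4.3 22.4 x 17.2 28.7
   z 72 32 y -5.3 22.2 x 17.2 28.7
   z 80 22 y -5.7 21.8 x 17.2 28.4
   z 88 29 y -3.8 22.2 x 17.1 28.4
   z 96 27 y -5.0 22.9 x 17.2 28.6
   z 104 31 y -3.5 22.2 x 17.1 28.3
   z 112 101 y -7.5 22.3 x 17.1 28.8
67.5 213 x med 66.9 ztop [68.  70.2 71.1]
   z 48 32 y -24.9 16.0 x 61.9 72.9
   z 56 31 y -27.5 16.1 x 61.8 72.3
   z 64 150 y -31.3 15.7 x 62.0 74.3
```

The hoe is in the slot at rack x = -67.5 (my axis): 70 mm wide below z 64, 30 mm wide neck above, top at 117. Next is the lens.

Run:
```python
from h import *
print(optics.camera_params("wrist")["mount"])
im,d,K,k1,P=cam("wrist"); np.savez("wrist0.npz",im=im,d=d,K=K,k1=k1,P=P)
S=[cv2.resize(im,(400,300))[...,::-1]]
z=np.load("side0.npz"); S.append(cv2.resize(z["im"][30:190,140:260],(400,533),interpolation=cv2.INTER_CUBIC)[...,::-1])
z2=np.load("top0.npz"); t=cv2.resize(z2["im"][170:270,20:170],(400,266),interpolation=cv2.INTER_CUBIC)[...,::-1]
o=np.zeros((570,800,3),np.uint8); o[:300,:400]=S[0]; o[:533,400:]=S[1]; o[302:568,:400]=t
cv2.imwrite("pics/lens0.png",np.clip(o*1.6,0,255).astype(np.uint8))
for n,w in(("side",z),("top",z2)):
    X=cloud(w["d"],w["K"],float(w["k1"]),w["P"]); hsv=cv2.cvtColor(w["im"],cv2.COLOR_RGB2HSV)
    print(n, "lens-ish pts", X[85,192] if n=="side" else X[222,118])
```

```text
[[ 1.58582803e-03 -9.56805275e-01 -2.90725214e-01  7.36304607e+01]
 [ 9.99998737e-01  1.54669907e-03  3.64385975e-04 -1.95133985e+00]
 [ 1.01017996e-04 -2.90725425e-01  9.56806520e-01  3.14665722e+01]
 [ 0.00000000e+00  0.00000000e+00  0.00000000e+00  1.00000000e+00]]
side lens-ish pts [482.83073196 360.89647418 276.01021432]
top lens-ish pts [480.53785593 370.0162241  293.84996054]
```

View pics/lens0.png

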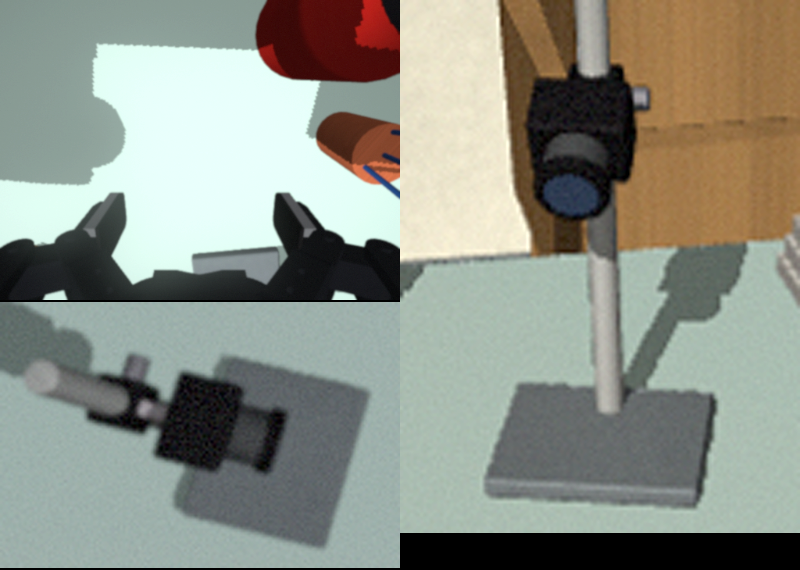

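The crop shows the blue glass at side pixel about (192,88) and the black head behind it. In the top view the hood points along the image's lower right. I'll fit planes to the depth.

Run:
```python
from h import *
def plane(p):
    c=np.median(p,0); k=np.ones(len(p),bool)
    for _ in range(8):
        c=p[k].mean(0); n=np.linalg.svd(p[k]-c)[2][2]; r=abs((p-c)@n); k=r<max(2.5,1.5*np.median(r))
    return c,n,k.sum(),r[k].std()
for n in("side","top"):
    w=np.load(n+"0.npz"); X=cloud(w["d"],w["K"],float(w["k1"]),w["P"]); hsv=cv2.cvtColor(w["im"],cv2.COLOR_RGB2HSV)
    near=np.linalg.norm(X-[485,385,285],axis=-1)<110
    dark=near&(hsv[...,2]<75)
    p=X[dark]; print(n,dark.sum(),np.nanpercentile(p,[2,98],axis=0).round(0).tolist())
    if n=="side":
        b=near&(hsv[...,0]>100)&(hsv[...,0]<130)&(hsv[...,1]>90)&(hsv[...,2]>60)
        nl,lab,st,ce=cv2.connectedComponentsWithStats(b.astype(np.uint8)); i=1+st[1:,4].argmax(); g=lab==i
        print("glass",st[i],ce[i],X[g].mean(0)); print(cv2.fitEllipse(np.argwhere(g)[:,::-1].astype(np.float32))); print(plane(X[g]))
    # normals per pixel
    Xs=X; dx=np.roll(Xs,-2,1)-np.roll(Xs,2,1); dy=np.roll(Xs,-2,0)-np.roll(Xs,2,0)
    N=np.cross(dx,dy); N/=np.linalg.norm(N,axis=-1,keepdims=True); 
    inner=cv2.erode(dark.astype(np.uint8),np.ones((5,5)))>0
    lab=cv2.kmeans(np.nan_to_num(N[inner]).astype(np.float32),3,None,(3,50,1e-4),5,2)
    for i in range(3):
        k=lab[1].ravel()==i; q=X[inner][k]; px=np.argwhere(inner)[k]
        print(i,k.sum(),lab[2][i].round(2),"pix",px.mean(0)[::-1].round(0),plane(q))
```

```text
side 1239 [[458.0, 357.0, 250.0], [532.0, 474.0, 322.0]]Traceback (most recent call last):
  File "<stdin>", line 14, in <module>
ValueError: attempt to get argmax of an empty sequence
```

```bash
cat > lens.py <<'E'
from h import *
def plane(p):
    k=np.ones(len(p),bool)
    for _ in range(8):
        c=p[k].mean(0); n=np.linalg.svd(p[k]-c)[2][2]; r=abs((p-c)@n); k=r<max(2.5,1.5*np.median(r))
    return c.round(1),n.round(3),k.sum(),r[k].std().round(2)
def glass(im,X,near):
    f=im.astype(int); b=near&(f[...,2]-f[...,0]>15)&(f[...,2]>35)
    nl,lab,st,ce=cv2.connectedComponentsWithStats(b.astype(np.uint8)); i=1+st[1:,4].argmax(); g=lab==i
    print("glass",st[i],ce[i],np.nanmedian(X[g],0)); print(cv2.fitEllipse(np.argwhere(g)[:,::-1].astype(np.float32))); print(plane(X[g])); return g
def normals(X,dark,nk=3):
    dx=np.roll(X,-2,1)-np.roll(X,2,1); dy=np.roll(X,-2,0)-np.roll(X,2,0)
    N=np.cross(dx,dy); N/=np.linalg.norm(N,axis=-1,keepdims=True)
    inner=cv2.erode(dark.astype(np.uint8),np.ones((5,5)))>0
    lab=cv2.kmeans(np.nan_to_num(N[inner]).astype(np.float32),nk,None,(3,50,1e-4),5,2)
    for i in range(nk):
        k=lab[1].ravel()==i; q=X[inner][k]; px=np.argwhere(inner)[k]
        print(i,k.sum(),lab[2][i].round(2),"pix",px.mean(0)[::-1].round(0),plane(q))
E
python3 - <<'E'
from lens import *
for n in("side","top"):
    w=np.load(n+"0.npz"); X=cloud(w["d"],w["K"],float(w["k1"]),w["P"]); im=w["im"]
    near=np.linalg.norm(X-[485,385,285],axis=-1)<110
    if n=="side": print(im[88,186:199].tolist()); glass(im,X,near)
    dark=near&(im.max(-1)<75)
    normals(X,dark)
E
```

```text
[[30, 38, 53], [31, 38, 50], [32, 37, 52], [35, 42, 54], [34, 41, 54], [24, 35, 47], [31, 38, 49], [24, 33, 47], [29, 39, 52], [31, 38, 51], [25, 37, 47], [30, 39, 51], [26, 36, 51]]
glass [183  82  16  12 142] [190.68309859  87.93661972] [480.31644199 365.84898079 266.61352029]
((190.641845703125, 87.92713928222656), (9.249717712402344, 13.300838470458984), 102.29180908203125)
(array([479.9, 365.5, 266.5]), array([-0.214, -0.897, -0.386]), np.int64(125), np.float64(0.62))
0 267 [0.19 0.88 0.21] pix [193.  80.] (array([485.4, 376.9, 283.9]), array([ 0.168,  0.701, -0.694]), np.int64(158), np.float64(2.15))
1 421 [ 0.17  0.32 -0.85] pix [192.  65.] (array([491.8, 401.7, 309.1]), array([ 0.122,  0.408, -0.905]), np.int64(280), np.float64(0.7))
2 131 [-0.64  0.5  -0.39] pix [199.  74.] (array([498.9, 374.9, 290.6]), array([ 0.646, -0.318,  0.694]), np.int64(79), np.float64(0.82))
0 262 [ 0.38 -0.02 -0.83] pix [ 97. 217.] (array([490.9, 403.2, 307.7]), array([-0.157, -0.398,  0.904]), np.int64(175), np.float64(0.96))
1 411 [-0.12  0.26 -0.9 ] pix [ 98. 215.] (array([492.9, 406.5, 310.8]), array([-0.099, -0.396,  0.913]), np.int64(299), np.float64(0.7))
2 312 [ 0.23  0.66 -0.62] pix [ 94. 215.] (array([494.4, 414.4, 308.7]), array([ 0.074, -0.032,  0.997]), np.int64(200), np.float64(2.03))
```

Lens first estimate: glass centre (480, 366, 267), looking along about (-0.22, -0.89, -0.39). The hoe is at about (582, -150). I'll travel there at the present height.

Request:
step_arm(commands=[{"dp":[-0.3,-0.23,0],"rot":[0,0,0],"hand":1},{"dp":[-0.6,-0.46,0],"rot":[0,0,0],"hand":1},{"dp":[-0.9,-0.69,0],"rot":[0,0,0],"hand":1},{"dp":[-1,-0.76,0],"rot":[0,0,0],"hand":1}])

```text
t: 0.48
eef_pos: [256.4, 379.8, 404.4]
eef_rot: [-179.9, 0.1, 158.7]
contact_force: [0.9, 0.5, 0.4]
width: 85.0
finger_force: 0.0
```

Request:
step_arm(commands=[{"dp":[-0.3,-0.23,0],"rot":[0,0,0],"hand":1},{"dp":[-0.6,-0.46,0],"rot":[0,0,0],"hand":1},{"dp":[-0.9,-0.69,0],"rot":[0,0,0],"hand":1},{"dp":[-1,-0.76,0],"rot":[0,0,0],"hand":1}])

```text
t: 0.82
eef_pos: [322.4, 272.7, 404.4]
eef_rot: [-179.9, 0.1, 158.6]
contact_force: [-0.1, 0.6, 0.0]
width: 85.2
finger_force: 0.0
```

Request:
step_arm(commands=[{"dp":[-0.3,-0.23,0],"rot":[0,0,0],"hand":1},{"dp":[-0.6,-0.46,0],"rot":[0,0,0],"hand":1},{"dp":[-0.9,-0.69,0],"rot":[0,0,0],"hand":1},{"dp":[-1,-0.76,0],"rot":[0,0,0],"hand":1}])

```text
t: 1.15
eef_pos: [388.5, 165.6, 404.3]
eef_rot: [-179.9, 0.1, 158.6]
contact_force: [-0.2, 0.4, 0.5]
width: 85.4
finger_force: 0.0
```

Request:
step_arm(commands=[{"dp":[-0.3,-0.23,0],"rot":[0,0,0],"hand":1},{"dp":[-0.6,-0.46,0],"rot":[0,0,0],"hand":1},{"dp":[-0.9,-0.69,0],"rot":[0,0,0],"hand":1},{"dp":[-1,-0.76,0],"rot":[0,0,0],"hand":1}])

```text
t: 1.48
eef_pos: [454.5, 58.4, 404.0]
eef_rot: [-179.9, 0.1, 158.6]
contact_force: [0.2, 0.9, -0.3]
width: 85.1
finger_force: 0.0
```

Request:
step_arm(commands=[{"dp":[-0.3,-0.23,0],"rot":[0,0,0],"hand":1},{"dp":[-0.6,-0.46,0],"rot":[0,0,0],"hand":1},{"dp":[-0.9,-0.69,0],"rot":[0,0,0],"hand":1},{"dp":[-1,-0.76,0],"rot":[0,0,0],"hand":1},{"dp":[-1,-0.76,0],"rot":[0,0,0],"hand":1}])

```text
t: 1.9
eef_pos: [519.7, -47.3, 403.5]
eef_rot: [-180.0, -0.1, 158.6]
contact_force: [-0.4, 0.7, 0.1]
width: 84.9
finger_force: 0.0
```

Request:
step_arm(commands=[{"dp":[-0.3,-0.23,0],"rot":[0,0,-0.02],"hand":1},{"dp":[-0.6,-0.46,0],"rot":[0,0,-0.04],"hand":1},{"dp":[-0.95,-0.74,0],"rot":[0,0,-0.057],"hand":1},{"dp":[-0.95,-0.74,0],"rot":[0,0,-0.057],"hand":1},{"dp":[-0.95,-0.74,0],"rot":[0,0,-0.057],"hand":1}])

```text
t: 2.32
eef_pos: [581.1, -148.9, 402.8]
eef_rot: [180.0, -0.2, 163.9]
contact_force: [0.6, 0.9, 0.4]
width: 85.3
finger_force: 0.0
```

Run:
```python
from lens import *
s=robot.get_state(); print(s["t"],s["eef_pos"],s["eef_rot"],s["joint_pos"])
im,d,K,k1,P=cam("wrist"); X=cloud(d,K,k1,P)
cv2.imwrite("pics/w1.png",im[...,::-1])
Z=X[...,2]
k=(abs(X[...,0]-582)<45)&(abs(X[...,1]+150)<60)
top=k&(Z>107)&(Z<125); p=X[top]; print(top.sum(),np.median(p[:,2])); r=cv2.minAreaRect(p[:,:2].astype(np.float32)); print("neck top",r)
lo=k&(Z>50)&(Z<68); lo&=(im.max(-1).astype(int)-im.min(-1)<25)
print("shoulder",cv2.minAreaRect(X[lo][:,:2].astype(np.float32)))
# fingers in view: depth closeness
```

```text
2.3167 [ 581.06626338 -148.88223506  402.81583721] [179.95134673  -0.20474773 163.89322261] [-2.07824117e+01  1.43078891e+01  1.83494301e+01  9.42495733e+01
  3.18014570e-02 -4.67560510e+00]
598 116.06641555304611
neck top ((582.4869995117188, -151.48883056640625), (29.294584274291992, 12.464529991149902), 73.85738372802734)
shoulder ((561.1094970703125, -143.7371368408203), (71.83358764648438, 56.50203323364258), 74.05738830566406)
```

View pics/w1.png

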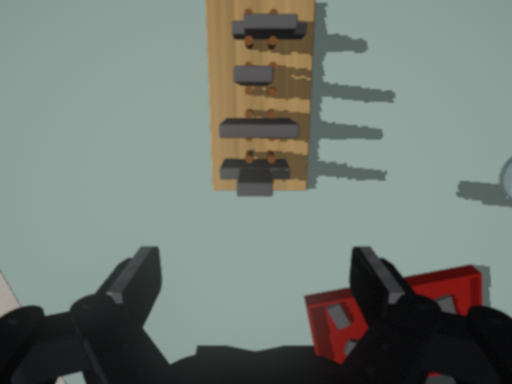

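The wrist view shows the hoe at (255,180), neck top centred between the fingers. The neck top measures 29 x 12.5 mm at z 116, which agrees with the sizes given. Descending.

Request:
step_arm(commands=[{"dp":[-0.02,-0.02,0.3],"rot":[0,0,0],"hand":1},{"dp":[-0.02,-0.02,0.6],"rot":[0,0,0],"hand":1},{"dp":[-0.02,-0.02,0.85],"rot":[0,0,0],"hand":1},{"dp":[-0.02,-0.02,0.85],"rot":[0,0,0],"hand":1},{"dp":[-0.02,-0.02,0.85],"rot":[0,0,0],"hand":1}])

```text
t: 2.78
eef_pos: [580.7, -148.5, 318.8]
eef_rot: [179.9, -0.2, 164.1]
contact_force: [-0.9, -1.0, -0.0]
width: 85.5
finger_force: 0.0
```

Request:
step_arm(commands=[{"dp":[0,0,0.2],"rot":[0,0,0],"hand":1},{"dp":[0,0,0.4],"rot":[0,0,0],"hand":1},{"dp":[0,0,0.55],"rot":[0,0,0],"hand":1},{"dp":[0,0,0.68],"rot":[0,0,0],"hand":1},{"dp":[0,0,0.68],"rot":[0,0,0],"hand":1},{"dp":[0,0,0.68],"rot":[0,0,0],"hand":1}])

```text
t: 3.28
eef_pos: [582.4, -150.2, 253.9]
eef_rot: [180.0, 0.1, 164.0]
contact_force: [0.6, 0.8, 0.5]
width: 85.6
finger_force: 0.0
```

Centred, with the tips at about z 80. Closing at moderate force.

Request:
step_arm(commands=[{"dp":[0,0,0.03],"rot":[0,0,0],"hand":-0.2},{"dp":[0,0,0.03],"rot":[0,0,0],"hand":-0.2},{"dp":[0,0,0.03],"rot":[0,0,0],"hand":-0.2},{"dp":[0,0,0.03],"rot":[0,0,0],"hand":-0.5},{"dp":[0,0,0.03],"rot":[0,0,0],"hand":-0.8},{"dp":[0,0,0.03],"rot":[0,0,0],"hand":-1},{"dp":[0,0,0.03],"rot":[0,0,0],"hand":-1},{"dp":[0,0,0.03],"rot":[0,0,0],"hand":-1},{"dp":[0,0,0.03],"rot":[0,0,0],"hand":-1},{"dp":[0,0,0.03],"rot":[0,0,0],"hand":-1}], force=50)

```text
t: 4.12
eef_pos: [582.3, -150.7, 249.5]
eef_rot: [180.0, 0.1, 164.0]
contact_force: [0.5, 2.1, 5.7]
width: 29.0
finger_force: 52.2
```

Request:
step_arm(commands=[{"dp":[0,0,0],"rot":[0,0,0],"hand":-1},{"dp":[0,0,0],"rot":[0,0,0],"hand":-1},{"dp":[0,0,0],"rot":[0,0,0],"hand":-1},{"dp":[0,0,0],"rot":[0,0,0],"hand":-1}])

```text
t: 4.45
eef_pos: [582.3, -150.8, 249.5]
eef_rot: [180.0, 0.1, 164.0]
contact_force: [-0.2, 1.2, 6.1]
width: 29.2
finger_force: 52.3
```

Request:
step_arm(commands=[{"dp":[0,0,-0.1],"rot":[0,0,0],"hand":-1},{"dp":[0,0,-0.2],"rot":[0,0,0],"hand":-1},{"dp":[0,0,-0.35],"rot":[0,0,0],"hand":-1},{"dp":[0,0,-0.5],"rot":[0,0,0],"hand":-1},{"dp":[0,0,-0.7],"rot":[0,0,0],"hand":-1},{"dp":[0,0,-0.9],"rot":[0,0,0],"hand":-1},{"dp":[0,0,-1],"rot":[0,0,0],"hand":-1}])

```text
t: 5.03
eef_pos: [582.0, -150.9, 351.5]
eef_rot: [-180.0, 0.1, 164.0]
contact_force: [0.1, -1.5, -0.8]
width: 29.5
finger_force: 51.6
```

Request:
step_arm(commands=[{"dp":[0,0,-0.2],"rot":[0,0,0],"hand":-1},{"dp":[0,0,-0.4],"rot":[0,0,0],"hand":-1},{"dp":[0,0,-0.6],"rot":[0,0,0],"hand":-1},{"dp":[0,0,-0.75],"rot":[0,0,0],"hand":-1},{"dp":[0,0,-0.85],"rot":[0,0,0],"hand":-1},{"dp":[0,0,-0.85],"rot":[0,0,0],"hand":-1}])

```text
t: 5.53
eef_pos: [582.0, -150.9, 436.5]
eef_rot: [-180.0, 0.2, 164.0]
contact_force: [0.3, -0.5, -1.3]
width: 29.3
finger_force: 51.7
```

Run:
```python
from lens import *
s=robot.get_state(); print(s["t"],s["eef_pos"],s["eef_rot"],s["joint_pos"])
a=[]
im,d,K,k1,P=cam("wrist"); np.savez("w2.npz",im=im,d=d,K=K,k1=k1,P=P)
im2,d2,K2,k2,P2=cam("side"); np.savez("side2.npz",im=im2,d=d2,K=K2,k1=k2,P=P2)
cv2.imwrite("pics/w2.png",np.hstack([cv2.resize(im,(400,300)),cv2.resize(im2,(400,300))])[...,::-1])
```

```text
5.5333 [ 582.03303768 -150.90328211  436.53184834] [-179.96517635    0.21708579  163.99425439] [-2.09193053e+01  1.50486007e+01  2.31106538e+01  9.78427823e+01
 -1.61017353e-02 -4.91352450e+00]
```

View pics/w2.png

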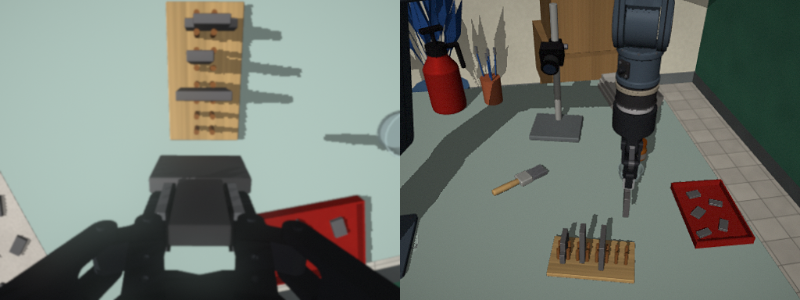

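The stone is held squarely between the fingers and the other three still stand in the rack. I'll refine the lens yaw from the head's top-face outline and then work out the goal.

Run:
```python
from lens import *
fr={"side":[np.load("side0.npz"),np.load("side2.npz")],"top":[np.load("top0.npz")]}
for n in fr:
  for w in fr[n]:
    X=cloud(w["d"],w["K"],float(w["k1"]),w["P"]); im=w["im"]
    near=np.linalg.norm(X-[485,385,285],axis=-1)<110
    if n=="side": glass(im,X,near)
    dark=near&(im.max(-1)<80)
    nrm=np.array([-.11,-.40,.91]); c=np.array([491.5,403,308.5])
    k=dark&(abs((X-c)@nrm)<5)
    p=X[k]; nn=plane(p); print(n,"top plane",nn)
    r=cv2.minAreaRect(p[:,:2].astype(np.float32)); print("rect",r)
    # hood cylinder points: ahead of head
    look=np.array([-.22,-.89,-.39]); look/=np.linalg.norm(look)
    for a,b in((8,22),(22,36),(36,50),(50,70),(70,90)):
        t=-(X-[480,365.7,266.5])@look
        side=np.array([.97,-.24,0]); q=((X-[480,365.7,266.5])@side)[dark&(t>a)&(t<b)]
        if len(q)>5: print("  slice",a,b,len(q),np.percentile(q,[3,97]).round(1),(np.percentile(q,[3,97]).mean()).round(1))
```

```text
glass [183  82  16  12 142] [190.68309859  87.93661972] [480.31644199 365.84898079 266.61352029]
((190.641845703125, 87.92713928222656), (9.249717712402344, 13.300838470458984), 102.29180908203125)
(array([479.9, 365.5, 266.5]), array([-0.214, -0.897, -0.386]), np.int64(125), np.float64(0.62))
side top plane (array([490.1, 400.8, 308.2]), array([-0.111, -0.416,  0.903]), np.int64(456), np.float64(0.71))
rect ((493.95062255859375, 415.62432861328125), (124.25349426269531, 68.31695556640625), 76.78136444091797)
  slice 8 22 54 [-14.   22.9] 4.5
  slice 22 36 115 [-21.  28.] 3.5
  slice 36 50 306 [-32.  35.] 1.5
  slice 50 70 200 [-30.5  35.9] 2.7
  slice 70 90 149 [-29.3  35.9] 3.3
glass [192  85   3   4   6] [192.83333333  86.        ] [485.24648858 363.37944305 273.42249509]
((199.92405700683594, 89.34858703613281), (5.612339019775391, 17.374326705932617), 114.63827514648438)
(array([484.8, 363.6, 272.2]), array([-0.214,  0.83 ,  0.515]), np.int64(6), np.float64(0.35))
side top plane (array([490.2, 401.7, 308.9]), array([-0.106, -0.399,  0.911]), np.int64(458), np.float64(0.69))
rect ((487.51318359375, 395.6072998046875), (83.7392578125, 69.73539733886719), 72.203125)
  slice 8 22 61 [-15.4  23.9] 4.3
  slice 22 36 115 [-23.3  32.1] 4.4
  slice 36 50 305 [-31.6  35.1] 1.7
  slice 50 70 206 [-29.9  36. ] 3.0
  slice 70 90 141 [-29.7  36.2] 3.3
top top plane (array([493.6, 407.5, 311. ]), array([-0.101, -0.379,  0.92 ]), np.int64(855), np.float64(0.69))
rect ((496.27313232421875, 415.9315185546875), (120.99842834472656, 69.49530029296875), 75.7182388305664)
  slice 8 22 168 [-20.3  25.2] 2.5
  slice 22 36 149 [-17.9  24.4] 3.3
  slice 36 50 222 [-28.2  35.7] 3.8
  slice 50 70 359 [-29.5  36. ] 3.2
  slice 70 90 332 [-28.6  35.2] 3.3
```

```bash
cat > plan.py <<'E'
import sys
from lens import *
L=np.array([482.5,365,265.5]); tilt,yaw=.40,.24
ct,st,cy,sy=np.cos(tilt),np.sin(tilt),np.cos(yaw),np.sin(yaw)
look=np.array([-ct*sy,-ct*cy,-st]); lz=np.array([-st*sy,-st*cy,ct]); 
ty=np.array([-cy,sy,0]); tz=-lz; Rg=np.column_stack([np.cross(ty,tz),ty,tz])
def goal(dist): return L+dist*look-212.5*tz
if __name__=="__main__":
    s=robot.get_state(); p=s["eef_pos"]; Rc=R.from_euler('xyz',s["eef_rot"],degrees=True).as_matrix()
    print("t",s["t"],"j",s["joint_pos"].round(1))
    for dist in map(float,sys.argv[1:]):
        g=goal(dist); print(dist,"goal",g.round(1),"dp/100",(Rc.T@(g-p)/100).round(3),"rot/90",(R.from_matrix(Rc.T@Rg).as_rotvec(degrees=True)/90).round(3))
E
python3 plan.py 240 120; python3 -c "
from plan import *; print(Rg.round(3).tolist())"
```

```text
t 5.6333 j [-20.9  15.1  22.8  97.7  -0.   -4.9]
240.0 goal [410.3  69.9 367.8] dp/100 [2.258 1.648 0.658] rot/90 [-0.205 -0.197 -1.01 ]
120.0 goal [436.6 177.3 414.5] dp/100 [2.302 2.753 0.19 ] rot/90 [-0.205 -0.197 -1.01 ]
[[-0.219, -0.971, 0.093], [-0.895, 0.238, 0.378], [-0.389, 0.0, -0.921]]
```

Request:
step_arm(commands=[{"dp":[0.15,0.11,0],"rot":[0,0,0],"hand":-1},{"dp":[0.4,0.3,0],"rot":[0,0,0],"hand":-1},{"dp":[0.7,0.52,0],"rot":[0,0,0],"hand":-1},{"dp":[1,0.75,0],"rot":[0,0,0],"hand":-1}])

```text
t: 5.97
eef_pos: [505.4, -50.6, 431.1]
eef_rot: [-180.0, -0.3, 163.9]
contact_force: [0.4, 0.4, -2.1]
width: 29.4
finger_force: 51.6
```

Request:
step_arm(commands=[{"dp":[0.3,0.23,0],"rot":[0,0,0],"hand":-1},{"dp":[0.6,0.45,0],"rot":[0,0,0],"hand":-1},{"dp":[0.85,0.65,0],"rot":[0,0,0],"hand":-1},{"dp":[1,0.75,0],"rot":[0,0,0],"hand":-1},{"dp":[1,0.75,0],"rot":[0,0,0],"hand":-1}])

```text
t: 6.38
eef_pos: [428.4, 51.0, 432.6]
eef_rot: [180.0, -0.2, 164.2]
contact_force: [0.4, 0.6, -1.8]
width: 29.4
finger_force: 51.6
```

Request:
step_arm(commands=[{"dp":[0,0,0],"rot":[0,0,-0.06],"hand":-1},{"dp":[0,0,0],"rot":[-0.02,-0.02,-0.12],"hand":-1},{"dp":[0,0,0],"rot":[-0.04,-0.04,-0.19],"hand":-1},{"dp":[0,0,0],"rot":[-0.05,-0.05,-0.26],"hand":-1},{"dp":[0,0,0],"rot":[-0.07,-0.07,-0.33],"hand":-1},{"dp":[0,0,0],"rot":[-0.08,-0.08,-0.4],"hand":-1},{"dp":[0,0,0],"rot":[-0.1,-0.1,-0.46],"hand":-1},{"dp":[0,0,0],"rot":[-0.1,-0.1,-0.5],"hand":-1},{"dp":[0,0,0],"rot":[-0.1,-0.1,-0.5],"hand":-1}])

```text
t: 7.13
eef_pos: [431.1, 47.8, 432.0]
eef_rot: [175.2, 11.3, -151.3]
contact_force: [0.0, -0.3, -1.6]
width: 29.2
finger_force: 51.6
```

```bash
python3 plan.py 240 120
```

```text
t 7.1333 j [ -6.  -15.3  -8.2  90.6  10.4 -34.5]
240.0 goal [410.3  69.9 367.8] dp/100 [0.2   0.241 0.638] rot/90 [-0.105 -0.1   -0.51 ]
120.0 goal [436.6 177.3 414.5] dp/100 [-0.622  1.08   0.396] rot/90 [-0.105 -0.1   -0.51 ]
```

Request:
step_arm(commands=[{"dp":[0,0,0],"rot":[-0.01,-0.01,-0.07],"hand":-1},{"dp":[0.05,0.06,0.15],"rot":[-0.03,-0.03,-0.14],"hand":-1},{"dp":[0.1,0.12,0.3],"rot":[-0.04,-0.04,-0.21],"hand":-1},{"dp":[0.15,0.18,0.45],"rot":[-0.06,-0.06,-0.28],"hand":-1},{"dp":[0.18,0.22,0.58],"rot":[-0.07,-0.07,-0.35],"hand":-1},{"dp":[0.2,0.24,0.64],"rot":[-0.09,-0.09,-0.42],"hand":-1},{"dp":[0.2,0.24,0.64],"rot":[-0.1,-0.1,-0.48],"hand":-1},{"dp":[0.2,0.24,0.64],"rot":[-0.105,-0.1,-0.51],"hand":-1},{"dp":[0.2,0.24,0.64],"rot":[-0.105,-0.1,-0.51],"hand":-1},{"dp":[0.2,0.24,0.64],"rot":[-0.105,-0.1,-0.51],"hand":-1}])

```text
t: 7.97
eef_pos: [410.7, 70.4, 368.3]
eef_rot: [-180.0, 22.9, -103.9]
contact_force: [0.2, 0.1, -1.7]
width: 29.2
finger_force: 51.6
```

```bash
python3 plan.py 240 120
```

```text
t 7.9667 j [ -7.3 -17.6 -18.1  86.7  22.8 -82.8]
240.0 goal [410.3  69.9 367.8] dp/100 [0.007 0.003 0.003] rot/90 [-0.001  0.    -0.001]
120.0 goal [436.6 177.3 414.5] dp/100 [-1.193  0.005  0.003] rot/90 [-0.001  0.    -0.001]
```

Request:
step_arm(commands=[{"dp":[-0.15,0,0],"rot":[0,0,0],"hand":-1},{"dp":[-0.35,0,0],"rot":[0,0,0],"hand":-1},{"dp":[-0.55,0,0],"rot":[0,0,0],"hand":-1},{"dp":[-0.7,0,0],"rot":[0,0,0],"hand":-1},{"dp":[-0.8,0,0],"rot":[0,0,0],"hand":-1},{"dp":[-0.8,0,0],"rot":[0,0,0],"hand":-1},{"dp":[-0.8,0,0],"rot":[0,0,0],"hand":-1}])

```text
t: 8.55
eef_pos: [427.9, 142.3, 400.3]
eef_rot: [-179.9, 22.9, -103.7]
contact_force: [0.0, -0.0, -2.6]
width: 29.1
finger_force: 51.6
```

```bash
python3 plan.py 120
python3 - <<'E'
from h import *
o=[]
for n in("wrist","side"):
    im,d,K,k1,P=cam(n); np.savez(n+"3.npz",im=im,d=d,K=K,k1=k1,P=P); o.append(cv2.resize(im,(400,300)))
z=np.load("side3.npz")["im"]; im,d,K,k1,P=cam("top"); np.savez("top3.npz",im=im,d=d,K=K,k1=k1,P=P)
b=[cv2.resize(z[40:190,130:330],(400,300)),cv2.resize(im[130:280,20:220],(400,300))]
cv2.imwrite("pics/c3.png",np.clip(np.vstack([np.hstack(o),np.hstack(b)])[...,::-1]*1.5,0,255))
E
```

```text
t 8.55 j [  3.  -14.6 -12.2  85.4  21.9 -71.9]
120.0 goal [436.6 177.3 414.5] dp/100 [-0.387 -0.001  0.01 ] rot/90 [-0.001  0.     0.001][ WARN:0@1.255] global loadsave.cpp:1063 imwrite_ Unsupported depth image for selected encoder is fallbacked to CV_8U.
```

View pics/c3.png

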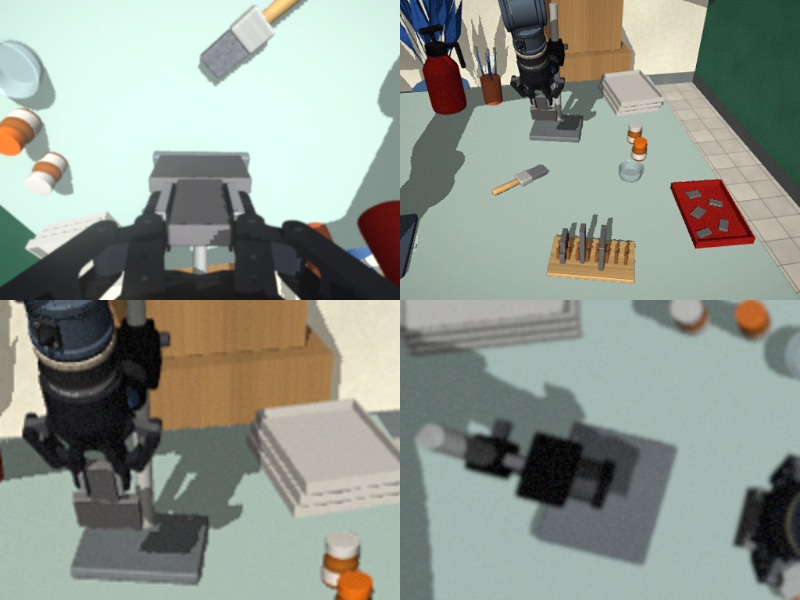

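The stone is held neck up in front of the lens, the other stones are in place, and the gripper is well clear of the camera head. I'll check the stone's face in the side view.

Run:
```python
from plan import *
w=np.load("side3.npz"); X=cloud(w["d"],w["K"],float(w["k1"]),w["P"]); im=w["im"].astype(int)
e=goal(158.7)+212.5*tz; Q=(X-e)@np.column_stack([-look,-ty,lz])  # lens axes about expected blade
k=(abs(Q[...,0])<14)&(abs(Q[...,1])<45)&(abs(Q[...,2])<31)
q=Q[k]; print(k.sum(),np.percentile(q,[2,50,98],axis=0).round(1)); print(plane(q))
```

```text
537 [[-10.1 -33.8 -22.5]
 [ -7.5   1.    6.7]
 [  1.5  34.1  28.1]]
(array([-7.7,  0.1,  3.8]), array([-1.   , -0.002,  0.004]), np.int64(462), np.float64(0.64))
```

The face is square within 0.01 rad, and the blade is centred within about 2 mm of where I expected it. Last advance.

Request:
step_arm(commands=[{"dp":[-0.1,0,0],"rot":[0,0,0],"hand":-1},{"dp":[-0.2,0,0],"rot":[0,0,0],"hand":-1},{"dp":[-0.3,0,0.01],"rot":[0,0,0],"hand":-1},{"dp":[-0.37,0,0.01],"rot":[0,0,0],"hand":-1},{"dp":[-0.4,0,0.01],"rot":[0,0,0],"hand":-1},{"dp":[-0.4,0,0.01],"rot":[0,0,0],"hand":-1},{"dp":[-0.4,0,0.01],"rot":[0,0,0],"hand":-1},{"dp":[-0.4,0,0.01],"rot":[0,0,0],"hand":-1},{"dp":[-0.4,0,0.01],"rot":[0,0,0],"hand":-1},{"dp":[-0.4,0,0.01],"rot":[0,0,0],"hand":-1}])

```text
t: 9.53
eef_pos: [436.7, 178.2, 414.9]
eef_rot: [-179.9, 23.0, -103.7]
contact_force: [-0.9, -1.0, -1.6]
width: 29.3
finger_force: 51.6
```

```bash
python3 plan.py 120
python3 - <<'E'
from plan import *
im,d,K,k1,P=cam("top"); X=cloud(d,K,k1,P)
near=np.linalg.norm(X-[491,402,295],axis=-1)<70; k=near&(im.max(-1)<80)&(abs((X-[493.6,407.5,311])@lz)<5)
print("head top",plane(X[k]))
# stone/gripper via side
im,d,K,k1,P=cam("side"); X=cloud(d,K,k1,P); Q=(X-L)@np.column_stack([-look,-ty,lz])
k=(abs(Q[...,0]+120)<16)&(abs(Q[...,1])<45)&(abs(Q[...,2])<31); q=Q[k]; print(k.sum(),np.percentile(q,[2,50,98],axis=0).round(1)); print(plane(q))
E
```

```text
t 9.5333 j [  7.7 -12.4  -8.7  84.7  21.3 -66.9]
120.0 goal [436.6 177.3 414.5] dp/100 [ 0.01  -0.001  0.   ] rot/90 [-0.001  0.001  0.   ]
head top (array([493.5, 406.6, 310.5]), array([ 0.1  ,  0.379, -0.92 ]), np.int64(827), np.float64(0.69))
542 [[-128.5  -33.1  -23.2]
 [-125.7    1.1    6.9]
 [-116.7   34.3   28.3]]
(array([-125.9,    0. ,    3.4]), array([-1.   , -0.008, -0.   ]), np.int64(456), np.float64(0.64))
```

Everything agrees: far face at -126 mm (so the centre is at -120), centred and square, and the camera has not moved.

```bash
python3 -c "
from cell import robot
print(robot.hand_in())"
```

```text
the job is handed in; nothing more can be done
None
```

I handed the job in with the hoe blade held still, neck up, square to the lens and about 120 mm in front of the glass by my last measurement; the other three stones and the camera had not moved, and the judge's result was not shown.

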